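# Stand the tipped spray cans up in the can rack

## Task

Put the can rack in order so that one container stands upright in each of its four bays: stand up the spray can that has tipped over the front bar of the rack, and take the can that leans in the parts tin and stand it in the empty bay. Set both down gently on the rack's floor, not dropped, and let go; leave the can and the jar that already stand in the rack standing in their bays.

Things in the scene. Friction and masses are not known exactly. Their poses are not given: they have to be found in the camera images.
- rack: grey sheet-metal rack, fixed: a lane of four bays side by side along y, 88 mm apart. Origin: middle of its underside; x front to back, z up. 118 mm deep (x), 360 long (y). Floor 4 thick; back wall 92 high, inner face at x +49; end walls 74 high; front: round steel guard bar 10 thick, axis at x -56, top 74 high. Ribs between bays 3 thick, 14 above the floor; a bay is 85 (y) by 100 (x) mm inside
- bay0 (a point): middle of bay 0 of the rack, on its floor (4 mm above the bench); axes as the rack's. Bay 0 is at the rack's -y end, bay 3 at its +y end
- bay1 (a point): middle of bay 1 of the rack, on its floor (4 mm above the bench); axes as the rack's. Bay 0 is at the rack's -y end, bay 3 at its +y end
- bay2 (a point): middle of bay 2 of the rack, on its floor (4 mm above the bench); axes as the rack's. Bay 0 is at the rack's -y end, bay 3 at its +y end
- bay3 (a point): middle of bay 3 of the rack, on its floor (4 mm above the bench); axes as the rack's. Bay 0 is at the rack's -y end, bay 3 at its +y end
- can_a_center (a point): spray can, about 0.3 kg: white body 54 mm across, 120 tall, then black cap 38 across, 45 tall; 165 in all. Point: its centre, on the axis 82.5 mm from the foot; z along the axis, foot to cap. Tipped in a bay: rim of the foot on the floor and against the back wall, flank on the guard bar; leans about 42 degrees from vertical, cap out over the front.
- can_b_center (a point): spray can, about 0.3 kg: white body 54 mm across, 120 tall, then black cap 38 across, 45 tall; 165 in all. Point: its centre, on the axis 82.5 mm from the foot; z along the axis, foot to cap. Tipped in the parts tin: rim of the foot on the floor and against the back wall, flank on the front wall; leans about 42 degrees, cap out over the front.
- can_c_center (a point): spray can, about 0.3 kg: white body 54 mm across, 120 tall, then black cap 38 across, 45 tall; 165 in all. Point: its centre, on the axis 82.5 mm from the foot; z along the axis, foot to cap. Stands upright in a bay of the rack from the start.
- jar_center (a point): amber jar with a steel lid, 60 mm in diameter, 107 mm tall, 0.35 kg; stands upright in a bay of the rack from the start. This point is its centre, half-way up, 53.5 mm from the foot.
- tin: open aluminium parts tin, fixed, 106 mm (x) by 108 mm (y), 68 mm high, walls and floor 4 mm thick; origin in the middle of its underside, x from front to back, z up. It holds can_b.
There are look-alikes about, which are no part of the job. What is shaped like the part that bears can_c_center but blue is not meant.

How it is judged:
At the end, for the whole second after the job is handed in: can_a, can_b, can_c and the jar each stand on the rack's floor within 5 degrees of upright, centre within 32 mm (horizontally) of the middle of a bay, at rest and let go. The four bays hold one each (angle between each of can_a_center, can_b_center, can_c_center, jar_center's own z axis and vertical below 0.08 rad and z of can_a_center in the frame of rack between 0.0805 and 0.0945 m and (horizontal distance between can_a_center and bay0 below 0.032 m or horizontal distance between can_a_center and bay1 below 0.032 m or horizontal distance between can_a_center and bay2 below 0.032 m or horizontal distance between can_a_center and bay3 below 0.032 m) and linear speed of each of can_a, can_b, can_c, jar below 0.02 m/s and z of can_b_center in the frame of rack between 0.0805 and 0.0945 m and (horizontal distance between can_b_center and bay0 below 0.032 m or horizontal distance between can_b_center and bay1 below 0.032 m or horizontal distance between can_b_center and bay2 below 0.032 m or horizontal distance between can_b_center and bay3 below 0.032 m) and z of can_c_center in the frame of rack between 0.0805 and 0.0945 m and (horizontal distance between can_c_center and bay0 below 0.032 m or horizontal distance between can_c_center and bay1 below 0.032 m or horizontal distance between can_c_center and bay2 below 0.032 m or horizontal distance between can_c_center and bay3 below 0.032 m) and z of jar_center in the frame of rack between 0.0515 and 0.0655 m and (horizontal distance between jar_center and bay0 below 0.032 m or horizontal distance between jar_center and bay1 below 0.032 m or horizontal distance between jar_center and bay2 below 0.032 m or horizontal distance between jar_center and bay3 below 0.032 m)); the robot touches nothing.
It fails at once if a container that stood in the rack from the start is knocked over, lifted out or moved to another bay (angle between any of can_c_center, jar_center's own z axis and vertical above 0.4 rad or distance of any of can_c_center, jar_center from where it was at the start of the episode above 0.06 m).
It fails at once if a tipped can is dropped upright into a bay instead of being set down (it moves faster than 0.5 m/s, upright, less than 45 mm above its resting height in the rack) ((linear speed of can_a above 0.5 m/s and angle between can_a_center's own z axis and vertical below 0.4 rad and z of can_a_center in the frame of rack below 0.13 m and x of can_a_center in the frame of rack between -0.06 and 0.06 m and y of can_a_center in the frame of rack between -0.18 and 0.18 m) or (linear speed of can_b above 0.5 m/s and angle between can_b_center's own z axis and vertical below 0.4 rad and z of can_b_center in the frame of rack below 0.13 m and x of can_b_center in the frame of rack between -0.06 and 0.06 m and y of can_b_center in the frame of rack between -0.18 and 0.18 m)).
It also fails if it takes over 67 s, if anything falls off the work surface, if the arm or the gripper's body presses on something with over 40 N, if the wrist force passes 120 N, or if a joint passes its speed limit or range.

## Robot

A 6-joint arm with a two-finger parallel gripper is mounted at the origin on the work surface. World frame = base frame: x ahead of the robot, y to its left, z up, the work surface at z = 0. Lengths are in m, angles in rad, forces in N, time in s.
With the tool pointing down it reaches from about 0.3 to 0.825 m from the base axis. Payload 5.4 kg.
Tool frame: the origin (TCP) lies between the finger pads; the fingertips stand 14 mm ahead of it and the grasp point (between the pads) lies 5 mm behind it; z points along the fingers, x is the direction in which the jaws open and shut, and the axes are right-handed (so a half turn about z gives the same grasp; the last joint's range is limited). The gripper opens to 92 mm and grips with 3 to 60 N. Pads are 20 mm wide; open, the fingers measure 128 mm over their backs; the gripper's body (75 mm by 189 mm) begins 69 mm behind the grasp point.
Start: joints at [1.063, 0.158, 1.597, -0, 1.386, -0.21], TCP at [0.169, 0.55, 0.229] pointing down, gripper open.
Joint ranges: [-2.91, 2.91], [-0.94, 2.29], [0.18, 2.7], [-1.29, 4.43], [0.17, 2.64], [-3, 3]. Speed limits (rad/s): [2.57, 2.57, 3.14, 3.14, 3.14, 3.14].

## Interface

Orientations are given as a unit quaternion [w, x, y, z].
In Python, from bench import manip, claw, monitor, cams, models gives the robot as it stands. The module is installed in compiled form; this text tells all that it offers. Calls block until the motion is done:
- manip.move_ptp(position, orientation): joint-space move of the TCP to a pose.
- manip.move_straight(position, vel=0.15, attitude=None, stop_force=None): straight line of the TCP; attitude=None keeps the orientation; vel is the mean speed in m/s. With stop_force (N) it stops when the force on the tool has changed by that much, and returns True; else False.
- manip.movej(angles): joint-space move.
- claw.command_gripper(opening, grip_force=None): finger opening in m; grip_force is the grip in N (None keeps the last); returns when the fingers have stopped.
- manip.pause(seconds).
- manip.solve_ik(position, orientation): joint angles nearest the present ones, or None.
- monitor.get_state(): the state.
- cams.capture(name): name is "scene" or "top" or "wrist"; returns the picture (420x560x3 uint8, red, green, blue); there is no depth.
- cams.camera_model(name): a dict with "mtx" (3x3 intrinsics, pixels), "R" (3x3) and "t" (3): a world point X has camera coordinates R X + t; the wrist camera has in their place "T_tool_cam" (4x4, takes a point from camera to tool coordinates, whose origin is the TCP and whose axes are the tool frame's). Camera axes: x right, y down, z forward; pixel columns grow to the right and rows downward; lengths in m; the calibration is good to about 2 mm. A picture is of the moment at which its call begins: read the wrist's pose just before it. camera_model takes no time and is no camera call.
A pose or a line that the arm cannot do raises manip.Unreachable and nothing moves.
- manip.finish_job(): hands the job in, once; it reports no verdict.
Trained networks look in the newest picture that a camera, given by its name, has taken for a name from the list of things; names that differ only in an ending like _2 or _b are one class to them, and where a whole thing is asked for, a point or a joint stands for the part that bears it (a point fixed in the world has none). Each returns a list of dicts, best first, with "p" (0 to 1); they miss things now and then, are a little off and sometimes report something else, mostly with a low value. They report only what shows in the picture. A call takes as long as a camera call. They do not tell look-alikes from the thing itself.
- models.look_for(camera, query): "position" ([x, y, z] in m, in world coordinates, good to about 4 mm: the middle of the surface that is visible of it).
- models.cut_out(camera, query): "mask" (420x560 bool, what is visible of it).
- models.mark_of(camera, query): "position" ([x, y, z] in m, in world coordinates, good to about 4 mm: a listed point, or the origin of a listed thing).
The state is a dict: "t": time; "joints": joint angles; "joint_velocities": joint speeds; "joint_torque": joint torques, N m; "tcp_pos": TCP position; "eef_rot": TCP orientation; "wrist_force": force on the tool from outside, world axes, zero at the start; "ft_torque": the same for the moment, N m; "gripper_width": finger opening in m.
Only numpy, scipy, OpenCV 4.12 (cv2) and the standard library are available. Lean on these libraries where they do the work, as an engineer would, in place of code of your own. Each camera call takes 0.05 s, during which the arm holds its last target.

## Working session

There is one attempt and no reset: what is moved stays moved. The work goes in short steps, each a Python script; the robot and the scene stay as the last script left them, time stands still between calls to the robot, and variables do not carry over. Pictures are saved under pics/ and viewed, and the job is handed in when it is done.

```bash
mkdir -p pics; ls
python3 - <<'E'
from bench import manip, claw, monitor, cams, models
import cv2
s=monitor.get_state();print(s)
for n in("scene","top","wrist"):
    im=cams.capture(n);cv2.imwrite(f"pics/{n}0.png",im[:,:,::-1])
    print(n,cams.camera_model(n))
    if n!="wrist":
        for q in("rack","tin","bay0","bay1","bay2","bay3","can_a_center","jar_center"):
            print(q,[(r['p'],r['position']) for r in models.mark_of(n,q)])
E
```

```text
pics
{'t': 0.0, 'joints': array([ 1.06290472e+00,  1.59091175e-01,  1.59822511e+00,  1.95768653e-05,
        1.38623253e+00, -2.10089768e-01]), 'joint_velocities': array([-2.22235697e-03,  6.08532032e-06, -8.89568860e-04, -9.86662161e-04,
        8.30960466e-04, -1.89096224e-04]), 'joint_torque': array([-1.00660731e-03, -3.85560930e+01, -3.22111773e+01,  7.01007829e-02,
        3.78810894e-02, -1.57812137e-04]), 'tcp_pos': array([0.16842045, 0.54914079, 0.22759883]), 'eef_rot': array([ 3.95776754e-04,  8.04183350e-01,  5.94380503e-01, -8.94477707e-04]), 'wrist_force': array([-0.17875801, -0.18354337, -0.81053491]), 'ft_torque': array([-0.02135678,  0.01160285, -0.00477875]), 'gripper_width': 0.09173419183520168}
scene {'mtx': array([[401.18724143,   0.        , 274.38651883],
       [  0.        , 401.18724143, 211.74401142],
       [  0.        ,   0.        ,   1.        ]]), 'R': array([[-0.26223696,  0.96494345,  0.0107667 ],
       [ 0.74128222,  0.20857219, -0.6379642 ],
       [-0.61784501, -0.15931663, -0.76999075]]), 't': array([ 0.11645958, -0.41189717,  1.35373283])}
rack 
[... 1792 characters left out ...]
0.0044]), (0.59, [0.6193, -0.0761, 0.0037])]
can_a_center [(0.94, [0.6186, -0.2527, 0.0828])]
jar_center [(0.62, [0.6229, -0.0726, 0.0541]), (0.56, [0.6154, -0.0761, 0.0057])]
wrist {'mtx': array([[376.54186994,   0.        , 283.88556918],
       [  0.        , 376.54186994, 210.68925107],
       [  0.        ,   0.        ,   1.        ]]), 'T_tool_cam': array([[ 9.99999825e-01,  1.19716286e-04, -5.78720397e-04,
        -5.42052663e-04],
       [ 3.78006807e-05,  9.64304104e-01,  2.64797268e-01,
        -7.35693476e-02],
       [ 5.89763000e-04, -2.64797244e-01,  9.64303931e-01,
        -1.56448823e-01],
       [ 0.00000000e+00,  0.00000000e+00,  0.00000000e+00,
         1.00000000e+00]])}
```

View pics/scene0.png

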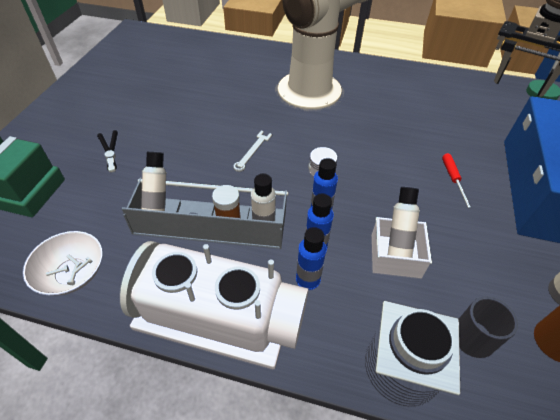

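View pics/top0.png

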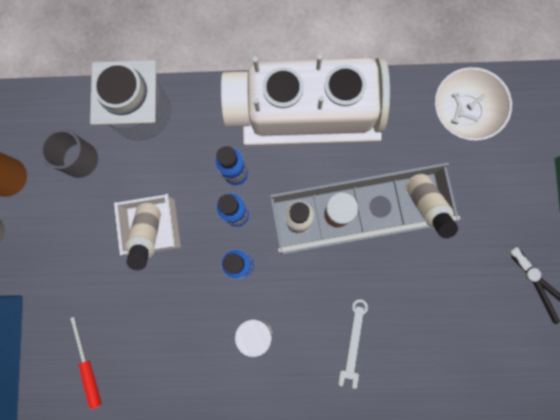

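Candidates:
- White-bodied spray cans with black caps: scene (153,182) = can_a in bay 0, (403,225) = can_b in the tin, (263,198) = can_c standing in bay 3.
- Look-alikes: three blue cans at scene (325,185), (319,218), (311,260), and a white-lidded jar on the bench at (323,160).
- The jar stands in bay 2 and bay 1 is empty.

Next I'll fit the rack pose and the axes of the two leaning cans.

```bash
cat > h.py <<'E'
from bench import manip, claw, monitor, cams, models
import cv2, numpy as np
from scipy.optimize import minimize
from scipy.spatial.transform import Rotation as Rn
def proj(n,X):
    m=cams.camera_model(n);c=np.asarray(X)@m["R"].T+m["t"];p=c@m["mtx"].T
    return p[:,:2]/p[:,2:]
def canpts(c,ax):
    ax=ax/np.linalg.norm(ax);u=np.cross(ax,[0.3,1,0]);u/=np.linalg.norm(u);v=np.cross(ax,u)
    th=np.linspace(0,2*np.pi,40)[:,None];ring=np.cos(th)*u+np.sin(th)*v
    f=c-0.0825*ax
    return [(f+ring*.027,f+ax*.12+ring*.027),(f+ax*.12+ring*.019,f+ax*.165+ring*.019)]
def sil(n,c,ax):
    im=np.zeros((420,560),np.uint8)
    for a,b in canpts(c,ax):
        h=cv2.convexHull(proj(n,np.vstack([a,b])).astype(np.float32))
        cv2.fillConvexPoly(im,np.round(h*16).astype(np.int32),255,cv2.LINE_AA,4)
    return im/255.
def axis(yaw,tilt):  # cap leans toward -x rotated by yaw
    return np.array([-np.sin(tilt)*np.cos(yaw),-np.sin(tilt)*np.sin(yaw),np.cos(tilt)])
E
python3 - <<'E'
from h import *
bays=np.array([[.6453,-.2446],[.6312,-.1588],[.6187,-.0746],[.602,.0147]])
k=np.arange(4)-1.5
d=(k[:,None]*bays).sum(0)/(k**2).sum();ryaw=np.arctan2(-d[0],d[1]);print("rack",bays.mean(0),ryaw,np.linalg.norm(d))
ims={n:cams.capture(n) for n in("scene","top")}
M={}
for n in ims:
    for r in models.cut_out(n,"can_a_center"):
        ys,xs=np.nonzero(r["mask"]);print(n,r["p"],xs.mean(),ys.mean(),len(xs),ims[n][r["mask"]].mean(0))
        M.setdefault(n,[]).append((xs.mean(),ys.mean(),r["mask"]))
guess={"a":(.618,-.25,.083,ryaw,.733),"b":(.575,.328,.083,0,.733)}
for k,g in guess.items():
    ms={}
    for n in M:
        p=proj(n,[g[:3]])[0]
        for m in M[n]:
            if np.hypot(m[0]-p[0],m[1]-p[1])<15: ms[n]=m[2]
    print(k,list(ms))
    def cost(q):
        q=np.array(q)*s
        return sum(np.abs(sil(n,q[:3],axis(q[3],q[4]))-ms[n]).sum() for n in ms)+ ((q[2]-.083)/.004)**2*20+((q[4]-.733)/.05)**2*20
    s=np.array([.005,.005,.005,.1,.05]);x0=np.array(g)/s
    r=minimize(cost,x0,method="Nelder-Mead",options=dict(initial_simplex=np.vstack([x0]+[x0+e for e in np.eye(5)]),maxiter=500))
    print(k,cost(x0),r.fun,np.round(r.x*s,4))
    q=r.x*s
    for n in ims:
        im=ims[n]
        for a,b in canpts(q[:3],axis(q[3],q[4])):
            for c in(a,b): cv2.polylines(im,[np.round(proj(n,c)).astype(int)],True,(255,0,0),1)
c0=bays.mean(0)
ex=np.array([np.cos(ryaw),np.sin(ryaw)]);ey=np.array([-ex[1],ex[0]])
for n in ims:
    for z,w in((.074,.061),(0,.059)):
        P=np.array([[*(c0+sx*w*ex+sy*.18*ey),z] for sx,sy in((-1,-1),(-1,1),(1,1),(1,-1))])
        cv2.polylines(ims[n],[np.round(proj(n,P)).astype(int)],True,(0,255,0),1)
a=ims["top"][100:300,90:480];b=ims["scene"][130:300,110:450]
cv2.imwrite("pics/fa.png",cv2.resize(a,None,fx=2,fy=2)[:,:,::-1]);cv2.imwrite("pics/fb.png",cv2.resize(b,None,fx=2.3,fy=2.3)[:,:,::-1])
E
```

```text
rack [ 0.6243   -0.115825] 0.16369994841875857 0.08737815344810167
scene 0.88 153.67441860465115 182.672814755413 1247 [133.89174018 131.04410585 127.11467522]
top 0.86 431.5107997664915 205.31873905429072 1713 [125.06304729 119.76590776 113.80093403]
a ['scene', 'top']
a 693.0274509803921 641.931959013368 [ 0.6191 -0.25    0.0831  0.1282  0.6799]
b []
b 0.0 0.0 [0.575 0.328 0.083 0.    0.733]
```

View pics/fa.png

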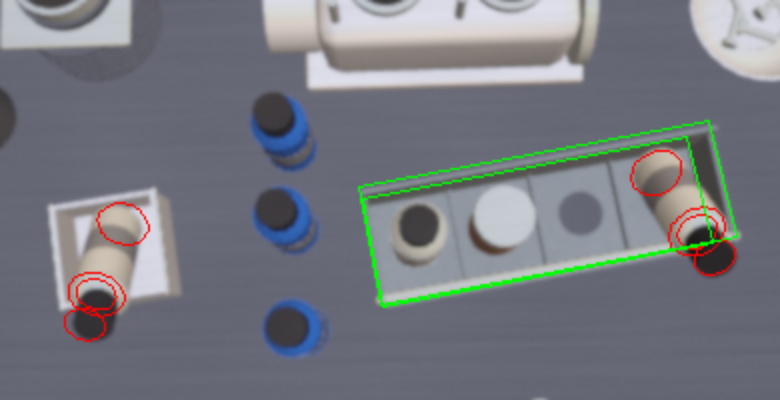

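View pics/fb.png

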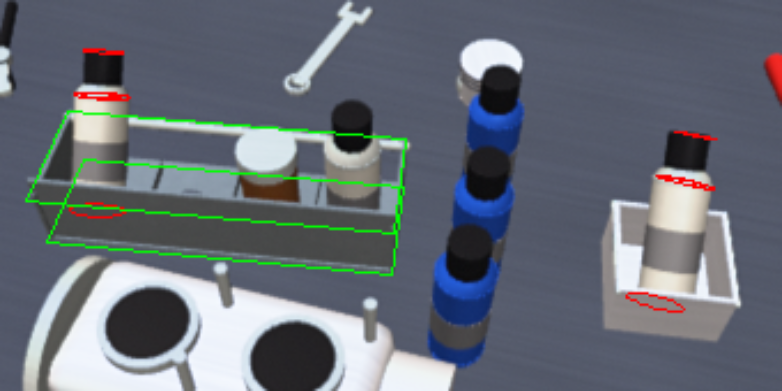

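```bash
cat > fit.py <<'E'
from h import *
ims={n:cams.capture(n) for n in("scene","top")}
M={}
for n in ims:
  for qn in("can_a_center","can_b_center","can_c_center"):
    for r in models.cut_out(n,qn):
        ys,xs=np.nonzero(r["mask"]);print(n,qn,r["p"],int(xs.mean()),int(ys.mean()),len(xs))
        M.setdefault(n,[]).append((xs.mean(),ys.mean(),r["mask"]))
guess={"a":(.618,-.25,.083,.164,.733),"b":(.575,.328,.083,-.1,.733)}
for k,g in guess.items():
    ms={};
    for n in M:
        p=proj(n,[g[:3]])[0]
        c=[m[2] for m in M[n] if np.hypot(m[0]-p[0],m[1]-p[1])<22]
        if c: ms[n]=np.mean(c,0)>.5
    if "top" not in ms:   # own segmentation: bright/warm or black on roi
        pass
    print(k,{n:int(m.sum()) for n,m in ms.items()})
    W={n:np.ones((420,560)) for n in ms}
    if "scene" in W:
        W["scene"][int(np.nonzero(ms["scene"])[0].max())-4:]=0
    def cost(q):
        q=np.array(q)*s
        return sum((W[n]*np.abs(sil(n,q[:3],axis(q[3],q[4]))-ms[n])).sum() for n in ms)+ ((q[2]-.083)/.003)**2*20+((q[4]-.733)/.03)**2*20
    s=np.array([.005,.005,.005,.1,.05]);x0=np.array(g)/s
    r=minimize(cost,x0,method="Nelder-Mead",options=dict(initial_simplex=np.vstack([x0]+[x0+e for e in np.eye(5)]),maxiter=600))
    q=r.x*s
    print(k,cost(x0),r.fun,np.round(q,4))
    for n in ims:
        for a,b in canpts(q[:3],axis(q[3],q[4])):
            for c in(a,b): cv2.polylines(ims[n],[np.round(proj(n,c)).astype(int)],True,(255,0,0),1)
a=ims["top"][100:300,90:480];b=ims["scene"][130:300,110:450]
cv2.imwrite("pics/ga.png",cv2.resize(a,None,fx=2,fy=2)[:,:,::-1]);cv2.imwrite("pics/gb.png",cv2.resize(b,None,fx=2.3,fy=2.3)[:,:,::-1])
E
python3 fit.py
```

```text
scene can_a_center 0.6 153 182 1309
scene can_b_center 0.97 404 223 1700
scene can_c_center 0.84 320 214 883
scene can_c_center 0.79 325 177 776
scene can_c_center 0.76 263 198 993
scene can_c_center 0.72 310 258 1359
top can_a_center 0.52 142 235 1666
top can_b_center 0.8 142 235 1686
top can_c_center 0.94 231 165 873
top can_c_center 0.77 236 263 754
top can_c_center 0.65 232 209 837
top can_c_center 0.56 298 216 783
a {'scene': 1309}
a 81.14901960784313 72.47977141430785 [ 0.619  -0.2498  0.0832  0.1955  0.7326]
b {'scene': 1700, 'top': 1637}
b 910.1764705882354 237.6280941212403 [0.5732 0.3293 0.0817 0.1491 0.7117]
```

View pics/ga.png

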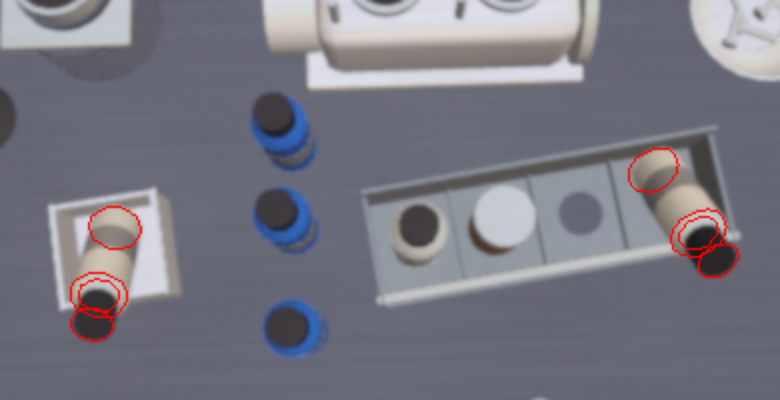

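View pics/gb.png

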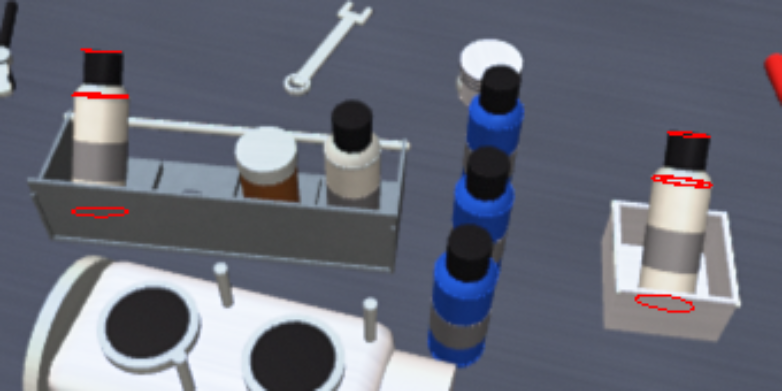

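```bash
cat >> h.py <<'E'
RY=.1637; R0=np.array([.6243,-.1158]); EX=np.array([np.cos(RY),np.sin(RY)]); EY=np.array([-EX[1],EX[0]])
bay=lambda i:R0+(i-1.5)*.088*EY
S=.108
def quat(yaw,tilt,sg):
    z=-axis(yaw,tilt);x=sg*np.array([-np.sin(yaw),np.cos(yaw),0]);y=np.cross(z,x)
    q=Rn.from_matrix(np.column_stack([x,y,z])).as_quat();return q[[3,0,1,2]]
def tcp(c,yaw,tilt,s=S):   # TCP with grasp point at s from foot, can centre c
    ax=axis(yaw,tilt);return np.asarray(c)+ax*(s-.0825-.005)
CANS={"a":(np.array([.619,-.2498,.083]),.175,.733,0),"b":(np.array([.5735,.3292,.0825]),.149,.722,1)}
E
python3 - <<'E'
from h import *
for k,(c,yaw,t,b) in CANS.items():
    print(k,bay(b))
    for sg in(1,-1):
        for nm,p,q in(("pre",tcp(c,yaw,t,S+.14),quat(yaw,t,sg)),("grasp",tcp(c,yaw,t),quat(yaw,t,sg)),
          ("lift",tcp(c+[-.01,0,.13],yaw,t),quat(yaw,t,sg)),("over",tcp([*bay(b),.0865+.1],RY,0),quat(RY,0,sg)),("down",tcp([*bay(b),.0865],RY,0),quat(RY,0,sg))):
            j=manip.solve_ik(p,q);print(sg,nm,np.round(p,3),None if j is None else np.round(j,2))
E
```

```text
a [ 0.64581202 -0.2460353 ]
1 pre [ 0.513 -0.268  0.202] None
1 grasp [ 0.605 -0.252  0.098] None
1 lift [ 0.595 -0.252  0.228] None
1 over [ 0.646 -0.246  0.207] [-0.54  0.47  1.25 -0.    1.42 -2.27]
1 down [ 0.646 -0.246  0.107] [-0.54  0.56  1.34 -0.    1.25 -2.27]
-1 pre [ 0.513 -0.268  0.202] [-1.06 -0.1   2.08  0.82  1.05 -0.04]
-1 grasp [ 0.605 -0.252  0.098] [-0.87  0.24  1.97  0.97  0.78 -0.13]
-1 lift [ 0.595 -0.252  0.228] [-0.88  0.01  1.92  0.79  0.97  0.13]
-1 over [ 0.646 -0.246  0.207] [-0.54  0.47  1.25 -0.    1.42  0.87]
-1 down [ 0.646 -0.246  0.107] [-0.54  0.56  1.34 -0.    1.25  0.87]
b [ 0.63147067 -0.15921177]
1 pre [0.469 0.313 0.203] [ 0.5  -0.24  2.2  -0.46  0.54 -0.9 ]
1 grasp [0.56  0.327 0.098] [ 0.43  0.16  2.05 -0.7   0.29 -0.68]
1 lift [0.55  0.327 0.228] [ 0.44 -0.07  2.   -0.37  0.55 -1.03]
1 over [ 0.631 -0.159  0.207] [-0.43  0.37  1.39 -0.    1.38 -2.17]
1 down [ 0.631 -0.159  0.107] [-0.43  0.46  1.47 -0.    1.21 -2.17]
-1 pre [0.469 0.313 0.203] [ 0.5  -0.24  2.2  -0.46  0.54  2.24]
-1 grasp [0.56  0.327 0.098] [ 0.43  0.16  2.05 -0.7   0.29  2.46]
-1 lift [0.55  0.327 0.228] [ 0.44 -0.07  2.   -0.37  0.55  2.11]
-1 over [ 0.631 -0.159  0.207] [-0.43  0.37  1.39 -0.    1.38  0.97]
-1 down [ 0.631 -0.159  0.107] [-0.43  0.46  1.47 -0.    1.21  0.97]
```

Run:
```python
from h import *
c,yaw,t,b=CANS["a"];sg=-1
p=monitor.get_state()["tcp_pos"]
manip.move_straight(p+[0,0,.1],vel=.25)
claw.command_gripper(.076,30)
manip.move_ptp([.45,-.25,.33],quat(yaw,.4,sg))
manip.move_ptp(tcp(c,yaw,t,S+.14),quat(yaw,t,sg))
print(monitor.get_state()["t"])
s=monitor.get_state();im=cams.capture("wrist").copy()
m=cams.camera_model("wrist");T=np.eye(4);q=s["eef_rot"];T[:3,:3]=Rn.from_quat(q[[1,2,3,0]]).as_matrix();T[:3,3]=s["tcp_pos"]
Wc=np.linalg.inv(T@m["T_tool_cam"])
for ring in canpts(c,axis(yaw,t)):
    for r in ring:
        X=r@Wc[:3,:3].T+Wc[:3,3];u=X@m["mtx"].T;u=u[:,:2]/u[:,2:]
        cv2.polylines(im,[np.round(u).astype(int)],True,(255,0,0),1)
cv2.imwrite("pics/wa.png",im[:,:,::-1]);cv2.imwrite("pics/sa.png",cams.capture("scene")[:,:,::-1])
```

```text
6.1333
```

View pics/wa.png

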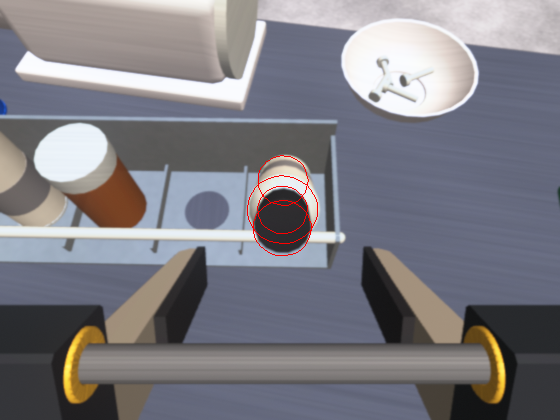

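View pics/sa.png

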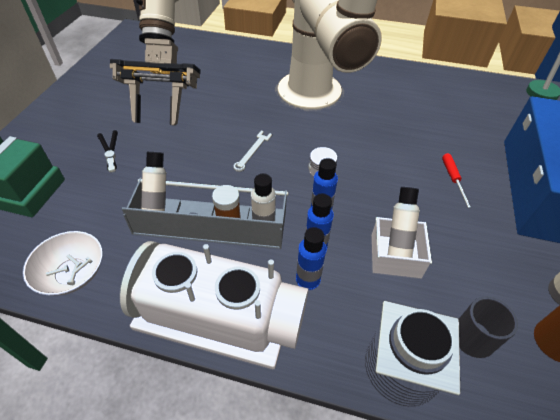

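In the wrist picture the fitted can_a outline (red, 283,205) lies on the white can with the black cap, centred between the jaws. The choice is right, so I'll grasp it.

Run:
```python
from h import *
c,yaw,t,b=CANS["a"];sg=-1
print("hit",manip.move_straight(tcp(c,yaw,t),vel=.12,stop_force=8), monitor.get_state()["wrist_force"])
claw.command_gripper(.045,30)
s=monitor.get_state();print(s["t"],s["gripper_width"],s["wrist_force"],s["tcp_pos"]-tcp(c,yaw,t))
cv2.imwrite("pics/g1.png",cams.capture("scene")[90:260,60:340,::-1])
if .048<s["gripper_width"]<.058:
    p=s["tcp_pos"]
    manip.move_straight(p+[-.006,-.001,.03],vel=.08)
    manip.move_straight(p+[-.012,-.002,.14],vel=.15)
    s=monitor.get_state();print(s["t"],s["gripper_width"],s["wrist_force"])
    cv2.imwrite("pics/g2.png",cams.capture("scene")[:,:,::-1])
```

```text
hit False [-0.08693922  0.13703619  0.29405078]
8.0167 0.053524394262970836 [-0.58402668  0.62662595  0.13927418] [ 4.89948038e-05 -4.58016918e-05  2.26138450e-04]
9.4833 0.05349292251253461 [ 0.643861    0.74868758 -3.16377636]
```

View pics/g2.png

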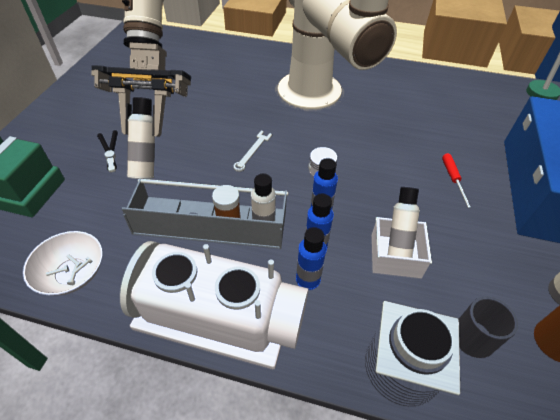

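Can_a is held (135,150), with a width of 53.5 mm and a weight of about 3 N. Next I'll turn it upright above bay 0.

```bash
cat > pl.py <<'E'
import sys
from h import *
k=sys.argv[1];sg=int(sys.argv[2]);c,yaw,t,b=CANS[k]
if sys.argv[3]=="over":
    Z=.0865+.115
    manip.move_ptp(tcp([*bay(b),Z],RY,0),quat(RY,0,sg));manip.pause(.3)
    s=monitor.get_state();print(s["t"],s["gripper_width"],s["wrist_force"],s["ft_torque"])
    for n in("scene","top"):
        im=cams.capture(n).copy()
        for ring in canpts(np.array([*bay(b),Z]),np.array([0,0,1.])):
            for r in ring: cv2.polylines(im,[np.round(proj(n,r)).astype(int)],True,(255,0,0),1)
        cv2.imwrite(f"pics/over_{k}_{n}.png",im[:,:,::-1])
else:
    q=quat(RY,0,sg);P=lambda dz:tcp([*bay(b),.0865+dz],RY,0)
    print("h",manip.move_straight(P(.012),vel=.12,stop_force=8))
    h=manip.move_straight(P(-.012),vel=.02,stop_force=5)
    s=monitor.get_state();print("touch",h,s["tcp_pos"]-P(0),s["wrist_force"],s["ft_torque"])
    for n in("scene","top"): cv2.imwrite(f"pics/set_{k}_{n}.png",cams.capture(n)[:,:,::-1])
E
python3 pl.py a -1 over
```

```text
10.6 0.05340757390059598 [ 0.36797884 -0.23148974 -2.99629588] [-0.05680178  0.12242659  0.04171984]
```

View pics/over_a_scene.png

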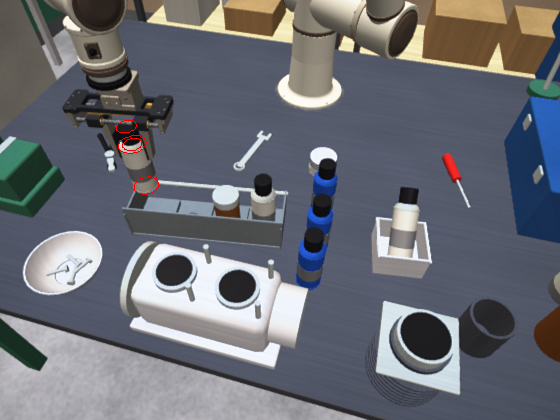

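View pics/over_a_top.png

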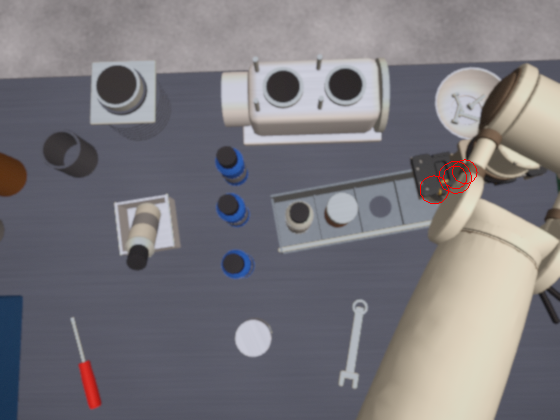

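The can hangs upright over bay 0 and the overlay matches it (145,185). I'll lower it now.

```bash
python3 pl.py a -1 down
```

```text
h False
touch True [-0.00016494 -0.00016325  0.00030316] [-0.64805998 -0.77702149  4.32343465] [-0.04532431  0.22443807 -0.01802137]
```

View pics/set_a_scene.png

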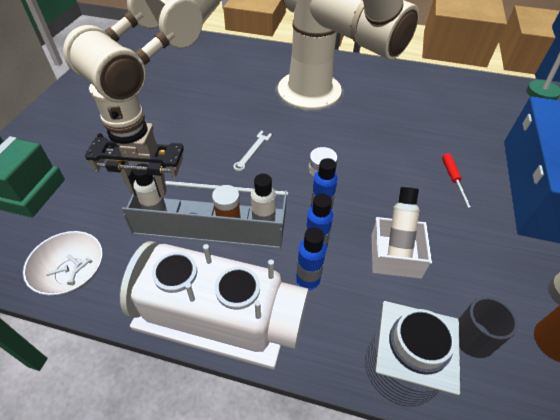

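It touched down within 0.3 mm of the predicted height. I'll release it, back off, and go to can_b.

Run:
```python
from h import *
claw.command_gripper(.070)
p=monitor.get_state()["tcp_pos"]
manip.move_straight(p+[0,0,.04],vel=.08)
manip.move_straight(p+[0,0,.2],vel=.25)
c,yaw,t,b=CANS["b"];sg=1
claw.command_gripper(.076)
manip.move_ptp([.42,.28,.33],quat(yaw,.4,sg))
manip.move_ptp(tcp(c,yaw,t,S+.14),quat(yaw,t,sg))
print(monitor.get_state()["t"])
s=monitor.get_state();im=cams.capture("wrist").copy()
m=cams.camera_model("wrist");T=np.eye(4);q=s["eef_rot"];T[:3,:3]=Rn.from_quat(q[[1,2,3,0]]).as_matrix();T[:3,3]=s["tcp_pos"]
Wc=np.linalg.inv(T@m["T_tool_cam"])
for ring in canpts(c,axis(yaw,t)):
    for r in ring:
        X=r@Wc[:3,:3].T+Wc[:3,3];u=X@m["mtx"].T;u=u[:,:2]/u[:,2:]
        cv2.polylines(im,[np.round(u).astype(int)],True,(255,0,0),1)
cv2.imwrite("pics/wb.png",im[:,:,::-1]);cv2.imwrite("pics/sb.png",cams.capture("scene")[:,:,::-1])
```

```text
17.3833
```

View pics/wb.png

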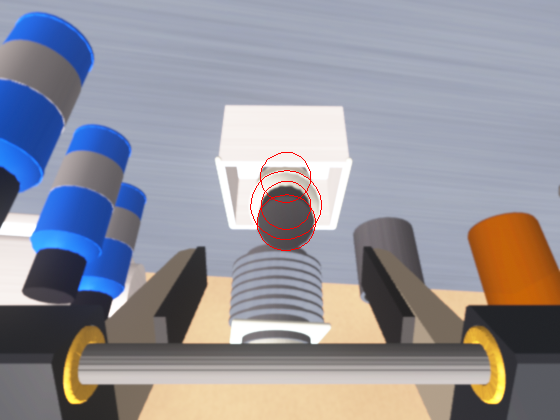

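View pics/sb.png

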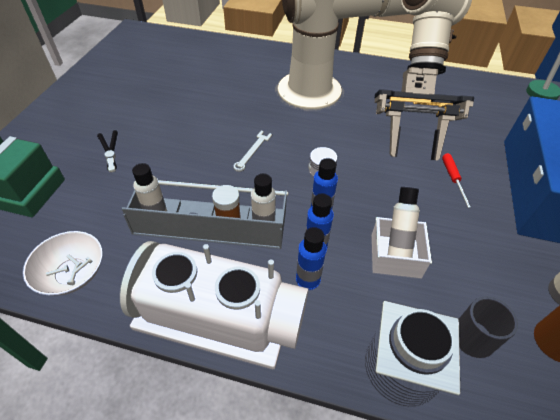

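Can_a stands upright in bay 0 (scene 147,190). The fitted outline also lies on can_b (wrist 287,200), so I'll grasp it.

Run:
```python
from h import *
c,yaw,t,b=CANS["b"];sg=1
print("hit",manip.move_straight(tcp(c,yaw,t),vel=.12,stop_force=8), monitor.get_state()["wrist_force"])
claw.command_gripper(.045,30)
s=monitor.get_state();print(s["t"],s["gripper_width"],s["wrist_force"],s["tcp_pos"]-tcp(c,yaw,t))
if .048<s["gripper_width"]<.058:
    p=s["tcp_pos"]
    manip.move_straight(p+[-.006,-.001,.03],vel=.08)
    manip.move_straight(p+[-.012,-.002,.17],vel=.15)
    s=monitor.get_state();print(s["t"],s["gripper_width"],s["wrist_force"],np.round(s["joints"],2))
    cv2.imwrite("pics/g3.png",cams.capture("scene")[:,:,::-1])
    # path check: turn upright while retracted, then travel high
    for p in([.45,.25,.35],[.45,-.1,.35]):
        j=manip.solve_ik(p,quat(RY,0,sg));print(None if j is None else np.round(j,2))
```

```text
hit False [ 0.75354646  0.25887356 -0.2424233 ]
19.2583 0.0537446463155087 [0.81579548 0.66380362 2.23858057] [9.85893384e-05 1.27407707e-04 3.25608761e-04]
20.875 0.05303268972361618 [-0.90064348 -0.61385241 -2.84759641] [ 0.44 -0.13  1.96 -0.33  0.63 -1.09]
[ 0.27 -0.05  1.58 -0.    1.61 -1.46]
[-0.48 -0.2   1.71 -0.    1.63 -2.22]
```

View pics/g3.png

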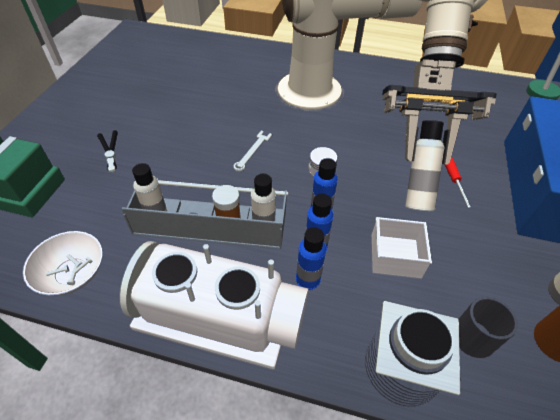

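```bash
python3 - <<'E'
from h import *
q=quat(RY,0,1)
manip.move_ptp([.45,.25,.35],q)
manip.move_ptp([.45,-.1,.35],q)
manip.move_straight(tcp([*bay(1),.0825+.225],RY,0),vel=.2)
manip.move_straight(tcp([*bay(1),.2015],RY,0),vel=.12)
s=monitor.get_state();print(s["t"],s["wrist_force"],s["tcp_pos"])
E
python3 pl.py b 1 over
```

```text
25.3167 [ 0.0302846   0.25230214 -2.65337191] [ 0.63206571 -0.1594801   0.22330584]
25.8667 0.05362879541462455 [ 0.01950707 -0.08528557 -3.56109733] [0.03829505 0.00221308 0.06210024]
```

View pics/over_b_scene.png

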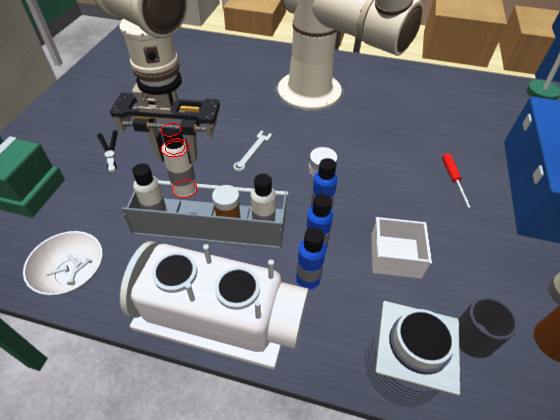

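View pics/over_b_top.png

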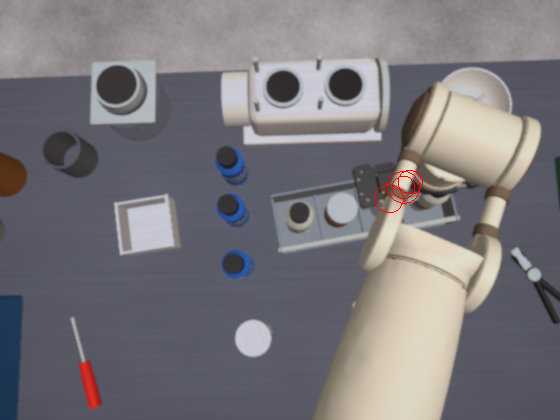

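```bash
python3 pl.py b 1 down
```

```text
h False
touch True [ 1.41510950e-04 -8.38067958e-05 -2.00512689e-04] [ 0.46928806 -0.25429307  5.41067359] [0.00475377 0.02891185 0.02648096]
```

View pics/set_b_scene.png

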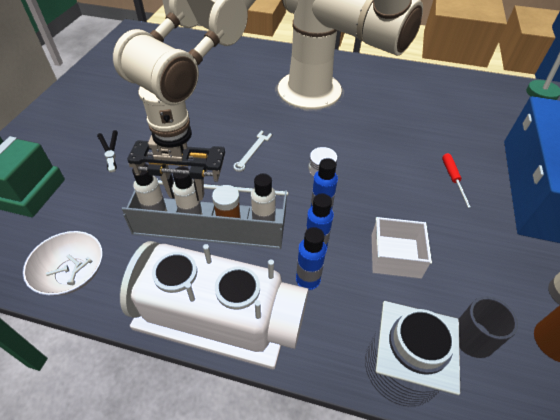

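It touched down at the expected height (−0.2 mm). I'll open only slightly, because the neighbours are close, and retreat.

Run:
```python
from h import *
claw.command_gripper(.064)
p=monitor.get_state()["tcp_pos"]
manip.move_straight(p+[0,0,.04],vel=.06)
manip.move_straight(p+[0,0,.2],vel=.2)
manip.move_ptp([.35,.35,.35],quat(RY,0,1));manip.pause(.5)
print(monitor.get_state()["t"],monitor.get_state()["wrist_force"])
for n in("scene","top"):
    im=cams.capture(n).copy()
    for q in("can_a_center","can_c_center","jar_center"):print(n,q,[(r["p"],r["position"]) for r in models.mark_of(n,q)])
    for i in(0,1,3):
        for ring in canpts(np.array([*bay(i),.0865]),np.array([0,0,1.])):
            for r in ring: cv2.polylines(im,[np.round(proj(n,r)).astype(int)],True,(255,0,0),1)
    sl=(slice(130,270),slice(100,320)) if n=="scene" else (slice(130,270),slice(250,480))
    cv2.imwrite(f"pics/end_{n}.png",cv2.resize(im[sl],None,fx=3.4,fy=3.4)[:,:,::-1])
print([np.round(bay(i),3) for i in range(4)])
```

```text
32.4833 [0.23004632 0.67757251 0.61184871]
scene can_a_center [(0.67, [0.6461, -0.2465, 0.0848])]
scene can_c_center [(0.93, [0.6011, 0.0179, 0.0851]), (0.63, [0.5096, 0.1375, 0.0806]), (0.59, [0.6221, 0.1477, 0.0837])]
scene jar_center [(0.85, [0.6176, -0.0698, 0.0567])]
top can_a_center [(0.58, [0.6447, -0.2493, 0.0852])]
top can_c_center [(0.91, [0.7123, 0.1498, 0.0838]), (0.74, [0.6039, 0.0137, 0.0859]), (0.69, [0.6241, 0.1465, 0.0815]), (0.69, [0.5127, 0.1368, 0.0833]), (0.49, [0.6012, 0.3312, 0.0065]), (0.34, [0.631, -0.1595, 0.0875])]
top jar_center [(0.81, [0.6216, -0.0699, 0.0573])]
[array([ 0.646, -0.246]), array([ 0.631, -0.159]), array([ 0.617, -0.072]), array([0.603, 0.014])]
```

View pics/end_scene.png

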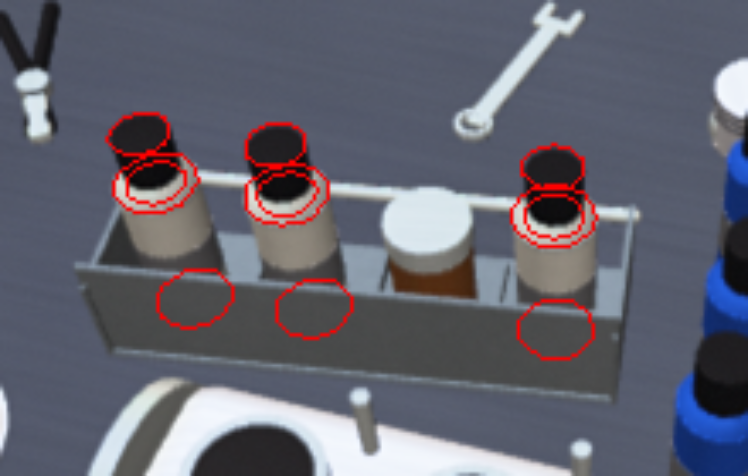

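View pics/end_top.png

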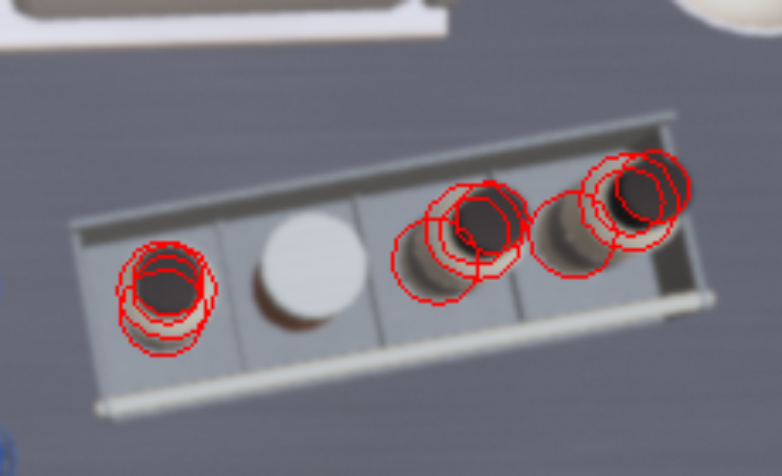

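All four containers stand upright, each centred in its own bay, and the outlines match in both views.

```bash
python3 -c "
from bench import manip
manip.finish_job()"
```

```text
the job is handed in; nothing more can be done
```

The job is handed in: each of the rack's four bays now holds one upright container. I stood can_a up in bay 0 and moved can_b from the parts tin to the empty bay 1. Both were lowered slowly until they touched and then released. Robot time was about 33 s of the 67 s allowed.

- **Set-down:** both cans touched down within 0.3 mm of the expected height.
- **Final pictures:** projected outlines of upright cans in bays 0, 1 and 3 match both camera views. The networks put can_a, can_c and the jar within about 5 mm of their bay middles.
- **Weaker reading:** can_b in bay 1 was reported only once, with a low score (0.34), though within 1 mm of its bay middle. For can_b I relied mainly on the outline match and the touchdown reading.
- **Left alone:** can_c and the jar still stand where they were, and I did not touch the blue look-alike cans. No move stopped on unexpected contact.

The system reports no verdict, so I can't confirm the judged result.

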